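Pop the trap access hatch on the pipe boxing

TASK

Open the access hatch on the boxing that the thick white waste pipe comes out of: press its round pad lightly straight down with a fingertip until the push-push latch gives, take the hand away so that the hatch springs ajar, and watch for a couple of seconds that it stays up. Grip nothing, do not push the sprung hatch back down or lift it any further, and leave the other hatch shut and the fittings, cartons and spanner on the boxings where they lie.

Things in the scene. Friction and masses are not known exactly. Their poses are not given: they have to be found in the camera images.
- waste_boxing: the boxing to work on: fixed plywood box, 240 (x) by 280 (y) mm, 150 mm high; origin at the centre of its underside on the bench, z up, -x its front face, towards the robot. A white 40 mm waste pipe with a U-bend comes out of its back (+x) face and rises to 180 mm, reaching 290 mm behind the origin. An access hatch lies flush in its top
- waste_pad (a point): the round pad to be pressed straight down, 40 mm across and 2 mm proud, fixed on the waste boxing's hatch and moving with it; origin at the centre of its top face, 154 mm above the bench while shut. It lies 125 mm from the hinge line and 26 mm from the free latch edge at the front. The push-push latch lets go when the pad has been pressed about 4 mm in or more and is then released
- waste_hatch (a joint): angle of that hatch, rad, read with noise of 0.02: about 0 shut and latched flush, positive open. It gives 0.045 inwards (5.6 mm at the pad, against only 1 to 2 N) to a firm stop. Once let go, its sprung hinge swings it up to about 0.35 (pad about 42 mm higher) in about a second, and it stays there
- supply_boxing: the other boxing, same size, origin, axes and hatch, with two 15 mm copper pipes and small valves at its back instead of the waste pipe; leave it alone. The two boxings may stand either way round, left or right, each turned by up to 0.5 rad
- supply_hatch (a joint): angle of the other hatch, same meaning; must stay shut at 0
- waste_hatch_hinge (a point): middle of the hinge line of that hatch, along the boxing's y, 150 mm above the bench. The hatch is a white plate 149 by 150 mm, 5 mm thick, with knuckles along the hinge edge. Pressed too little it stays latched and may be pressed again; an open hatch pushed fully down latches shut again
- coupling: bystander: white pipe coupling, 52 mm across, 48 mm tall, standing on the waste boxing's top, at the +y side of the hatch; origin at its underside
- slip_nut: bystander: white ring, 54 mm across, 20 mm tall, on the supply boxing's top, at the +y side of the hatch; origin at its underside
- carton: bystander: small yellow carton 70 by 45 by 40 mm on the supply boxing's top, at the +y side of the hatch; origin at its underside
- carton_b: bystander: small brown carton 55 by 40 by 35 mm on the waste boxing's top, at the front of its +y side; origin at its underside
- spanner: bystander: flat steel spanner, 180 mm long, 8 mm tall, lying on the waste boxing's top behind the hinge, along y; origin at the middle of its underside

How it is judged (in metres and radians):
On the way, in this order (a step that is already met when the one before it is completed fails the run):
1. a fingertip presses the waste hatch in by its pad (value of joint waste_hatch below -0.02 rad and contact force between the fingers and waste_pad above 0.3 N), for 0.02 s.
2. the hatch has sprung ajar and stays up untouched for 1 s (value of joint waste_hatch above 0.25 rad and contact force between each of the arm, the fingers and waste_boxing below 0.1 N), for 1 s.
At the end, for the whole second after the job is handed in: the waste hatch stands still and untouched at its sprung angle (0.25 to 0.45 rad), the supply hatch is shut (within 0.03 rad), and no thing lying on the boxings is more than 15 mm from where it was (value of joint waste_hatch between 0.25 and 0.45 rad and velocity of joint waste_hatch between -0.05 and 0.05 rad/s and value of joint supply_hatch between -0.02 and 0.03 rad and distance of each of coupling, carton_b, spanner, slip_nut, carton from where it was at the start of the episode below 0.015 m).
It fails at once if the hatch is rammed: pressed harder than 80 N (contact force between any of the fingers, the arm and waste_boxing above 80 N).
It fails at once if the hatch is pushed back down after it sprang ajar (value of joint waste_hatch above 0.1 rad and velocity of joint waste_hatch below -0.06 rad/s and contact force between the fingers and waste_boxing above 0.3 N).
It fails at once if the hatch is lifted farther than it springs by itself (value of joint waste_hatch above 0.5 rad).
It fails at once if the other hatch is pressed or opened (value of joint supply_hatch above 0.05 rad or value of joint supply_hatch below -0.02 rad).
It fails at once if a bystander is gripped or pressed with the fingers, or moved or lifted by more than 15 mm (distance of any of coupling, carton_b, spanner, slip_nut, carton from where it was at the start of the episode above 0.015 m or contact force between the fingers and coupling above 3 N or contact force between the fingers and carton_b above 3 N or contact force between the fingers and spanner above 3 N or contact force between the fingers and slip_nut above 3 N or contact force between the fingers and carton above 3 N).
It also fails if it takes over 32 s, if anything falls off the work surface, if the arm or the gripper's body presses on something with over 40 N, if the wrist force passes 120 N, or if a joint passes its speed limit or range.

ROBOT

A 7-joint arm with a two-finger parallel gripper is mounted at the origin on the work surface. World frame = base frame: x ahead of the robot, y to its left, z up, the work surface at z = 0. Lengths are in mm, angles in rad, forces in N, time in s.
With the tool pointing down it reaches from about 400 to 875 mm from the base axis. Payload 6.5 kg.
Tool frame: the origin (TCP) lies at the very end of the fingers, on their centre line; the grasp point (between the pads) lies 19 mm behind it; z points along the fingers, y is the direction in which the jaws open and shut (so a half turn about z gives the same grasp; the last joint's range is limited). The gripper opens to 85 mm and grips with 20 to 120 N. Pads are 22 mm wide; open, the fingers measure 114 mm over their backs; the gripper's body (76 mm by 85 mm) begins 54 mm behind the grasp point. The pads swing forward as they close: fully open they stand 13 mm farther back than shut.
Start: joints at [-1.367, 0.536, -0.004, 1.538, 0.003, 1.067, -0.071], TCP at [173.246, 626.479, 231.29] pointing down, gripper open.
Joint ranges: [-2.7, 2.7], [-0.37, 2.16], [-1.27, 1.26], [0.24, 2.4], [-1.31, 4.45], [0.19, 1.91], [-2.76, 2.76]. Speed limits (rad/s): [2.39, 2.39, 3.14, 3.14, 3.14, 3.14, 3.14].

INTERFACE

Orientations are given as a unit quaternion [x, y, z, w].
In Python, from cell import bot gives the robot as it stands.
- The arm moves only by the tool move_arm, never from a script. Its argument "increments" is one flat list of numbers, 6 for each row, row after row: the shift along the tool's x, y, z in units of 0.2 m (1.0 is 0.2 m), then the turn, a rotation vector about the tool's x, y, z in units of 180 degrees (1.0 is 180 degrees). In form: [x, y, z, rx, ry, rz, x, y, z, rx, ry, rz, ...]. A call has exactly 5 rows; each row is the pose to reach, as a shift and turn from the pose commanded when the call began, along the tool's axes at that moment, turning the shorter way round; what a row does not reach only later rows make up. A row lasts 1/12 s, in which the tool goes at most 41.7 mm and 7.16 degrees, less where a joint would pass 70% of its speed; a pose out of reach is approached as far as the arm can. A call with a number of a shift or a turn outside -1 to 1 is refused whole. A call with a gripper value outside its range is refused whole. "hand" is the closure, from -1 (fully open) to 1 (shut), so that 0 is half open, set as the call begins (left out, the last holds). The fingers move at their own pace and stop on an object; "squeeze" is the grip in N (left out, the last holds). Time passes only in rows, so rows that repeat a pose let the fingers close, or fill a call up. It gives the time, the measured TCP pose, the force and the opening at its end, in the units of the state.
- bot.get_obs(): the state, without advancing time (a new reading comes with each control period).
- bot.capture(name): name is "scene" or "top" or "wrist"; returns the picture (384x512x3 uint8, red, green, blue); there is no depth.
- bot.camera_info(name): a dict with "fx", "fy", "cx", "cy" (pixels), "R" (3x3) and "t" (3): a world point X has camera coordinates R X + t; the wrist camera has in their place "mount" (4x4, takes a point from camera to tool coordinates, whose origin is the TCP and whose axes are the flange's). Camera axes: x right, y down, z forward; pixel columns grow to the right and rows downward; lengths in mm; the calibration is good to about 2 mm. A picture is of the moment at which its call begins: read the wrist's pose just before it. camera_info takes no time and is no camera call.
- bot.hand_in(): hands the job in, once; it reports no verdict.
The state is a dict: "clock": time; "joint_pos": joint angles; "joint_velocities": joint speeds; "tau": joint torques, N m; "tool_pos": TCP position; "tcp_rot": TCP orientation; "ft_force": force on the tool from outside, world axes, zero at the start; "wrist_torque": the same for the moment, N m; "width": finger opening in mm.
Only numpy, scipy, OpenCV 4.12 (cv2) and the standard library are available. Lean on these libraries where they do the work, as an engineer would, in place of code of your own. Each camera call takes 0.05 s, during which the arm holds its last target. There are 200 camera calls.

## Working session

There is one attempt and no reset: what is moved stays moved. The work goes in short steps, Python scripts to look and compute and a tool call to move; the robot and the scene stay as the last step left them, time stands still between calls to the robot, and variables do not carry over. Pictures are saved under pics/ and viewed, about 8 in all and at most 12, crops included, and the job is handed in when it is done.

Besides the shell and the picture viewer there is one more tool, called after ">>>" as name(argument=value, ...), one argument or row to a line, values as JSON. move_arm: Moves the arm, as the interface text tells. Its arguments: {"type":"object","properties":{"increments":{"type":"array","items":{"type":"number"}},"hand":{"type":"number"},"squeeze":{"type":"number"}},"required":["increments"]}

```bash
mkdir -p pics; python3 - <<'E'
from cell import bot
import cv2,numpy as np
for n in ("scene","top"):
    im=bot.capture(n); cv2.imwrite(f"pics/{n}0.png",im[:,:,::-1])
    c=bot.camera_info(n); print(n,{k:np.round(v,4).tolist() for k,v in c.items()})
print(bot.camera_info("wrist"))
print(bot.get_obs())
E
```

```text
scene {'fx': 462.8227, 'fy': 462.8227, 'cx': 264.7602, 'cy': 188.698, 'R': [[0.7656, 0.6432, -0.0099], [0.3843, -0.4697, -0.7948], [-0.5159, 0.6047, -0.6068]], 't': [-492.1733, -121.3551, 1690.9083]}
top {'fx': 369.6862, 'fy': 369.6862, 'cx': 256.7337, 'cy': 196.0705, 'R': [[0.0147, -0.9999, 0.0039], [-0.9992, -0.0148, -0.0379], [0.0379, -0.0033, -0.9993]], 't': [4.2233, 605.1393, 1216.8529]}
{'fx': 264.76583259114636, 'fy': 264.76583259114636, 'cx': 254.1782831818292, 'cy': 197.12653366529557, 'mount': array([[ 1.18388194e-03, -9.58200686e-01, -2.86094465e-01,
         7.13222336e+01],
       [ 9.99998668e-01,  1.45581208e-03, -7.37797481e-04,
        -9.32860472e-03],
       [ 1.12345783e-03, -2.86093211e-01,  9.58201134e-01,
        -1.41990217e+02],
       [ 0.00000000e+00,  0.00000000e+00,  0.00000000e+00,
         1.00000000e+00]])}
{'clock': 0.1, 'joint_pos': array([-1.36718107,  0.53712098, -0.00440359,  1.53875696,  0.00256821,
        1.06730808, -0.07117443]), 'joint_velocities': array([ 0.00105102, -0.00237362,  0.00088642, -0.00163428, -0.00147721,
        0.00069134,  0.00057745]), 'tau': array([ 2.39991110e-03, -5.84566391e+01,  1.05175339e+00, -2.59773213e+01,
        1.25474794e-02,  4.75959649e-03,  4.28660115e-06]), 'tool_pos': array([173.13398001, 625.92983589, 230.48798163]), 'tcp_rot': array([ 1.34473084e-01,  9.90916929e-01, -7.92063470e-04, -5.33436554e-05]), 'ft_force': array([0.03224133, 0.25602686, 0.39884149]), 'wrist_torque': array([-0.00775553, -0.06863395, -0.02497115]), 'width': 85.38186789088492}
```

View pics/top0.png

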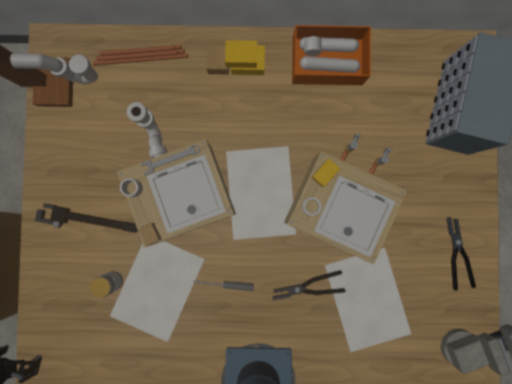

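View pics/scene0.png

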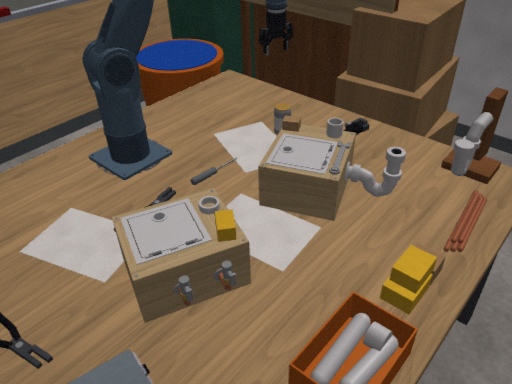

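The waste boxing is the left one in the top view, with its white pipe at (145,125) and its grey pad near (191,209). In the scene view the pad is near (288,150). I'll measure it in both views.

```bash
cat > h.py <<'E'
import numpy as np,cv2
from cell import bot
def ray(c,u,v,z):
    R=np.array(c["R"]);t=np.array(c["t"]);o=-R.T@t
    d=R.T@np.array([(u-c["cx"])/c["fx"],(v-c["cy"])/c["fy"],1]);return o+d*(z-o[2])/d[2]
def pad(im,u,v,r):
    "centroid of the dark disc near (u,v)"
    g=cv2.cvtColor(im,cv2.COLOR_RGB2GRAY)[v-r:v+r,u-r:u+r]
    th,m=cv2.threshold(g,0,255,cv2.THRESH_BINARY_INV+cv2.THRESH_OTSU)
    n,l,s,c=cv2.connectedComponentsWithStats(m)
    i=min(range(1,n),key=lambda k:np.hypot(*(c[k]-r)))
    return c[i]+[u-r,v-r],s[i]
def wristcam(obs):
    from scipy.spatial.transform import Rotation as Ro
    c=dict(bot.camera_info("wrist"));M=np.array(c["mount"])
    Rt=Ro.from_quat(obs["tcp_rot"]).as_matrix()
    Rw=Rt@M[:3,:3];p=obs["tool_pos"]+Rt@M[:3,3]
    c["R"]=Rw.T;c["t"]=-Rw.T@p;return c
E
python3 - <<'E'
from h import *
for n,u,v,r in (("top",191,209,9),("scene",288,150,9)):
    im=cv2.imread(f"pics/{n}0.png")[:,:,::-1];c=bot.camera_info(n)
    p,s=pad(im,u,v,r);print(n,p,s,ray(c,*p,154).round(1))
c=bot.camera_info("top")
for q in [(148,183),(205,155),(229,208),(165,231)]: print(q,ray(c,*q,150).round(0))
a=cv2.imread("pics/top0.png")[90:260,100:250];b=cv2.imread("pics/scene0.png")[100:220,240:420]
cv2.imwrite("pics/c1.png",np.vstack([cv2.resize(a,(450,510))[:300],cv2.resize(b,(450,300),interpolation=2)]))
E
```

```text
top [191.11940299 209.        ] [ 5  5  9  9 67] [558.8 205.3 154. ]
scene [287.  148.5] [ 4  6  9  4 32] [562.  205.6 154. ]
(148, 183) [634. 335. 150.]
(205, 155) [719. 168. 150.]
(229, 208) [563.  95. 150.]
(165, 231) [493. 281. 150.]
```

View pics/c1.png

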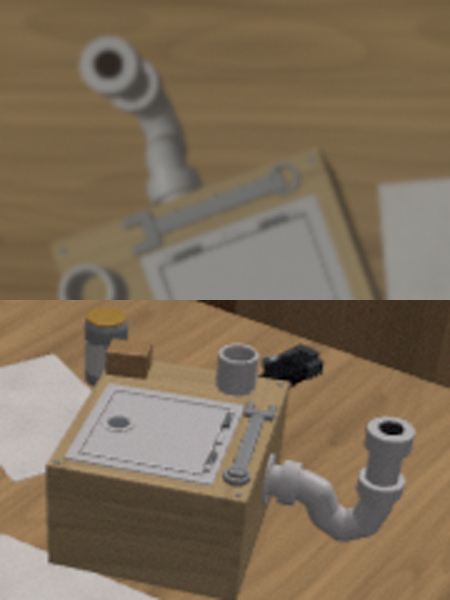

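The two views agree within 3 mm: the pad is at about (560, 205) and the boxing is yawed about 0.36. I'll travel at the present height (TCP 230, above the 198 mm coupling), shutting the fingers on the way.

>>> move_arm(
  increments=[-0.16,-0.1,0,0,0,0,-0.32,-0.2,0,0,0,0,-0.48,-0.3,0,0,0,0,-0.64,-0.4,0,0,0,0,-0.8,-0.5,0,0,0,0],
  hand=1,
  squeeze=20,
)

```text
clock: 0.52
tool_pos: [301.7, 485.7, 230.9]
tcp_rot: [0.134, 0.991, -0.0, -0.0]
ft_force: [-0.3, 0.6, 0.0]
width: 25.3
```

>>> move_arm(
  increments=[-0.16,-0.1,0,0,0,0,-0.32,-0.2,0,0,0,0,-0.48,-0.3,0,0,0,0,-0.64,-0.4,0,0,0,0,-0.8,-0.5,0,0,0,0],
)

```text
clock: 0.93
tool_pos: [429.2, 346.7, 231.1]
tcp_rot: [0.134, 0.991, -0.0, -0.0]
ft_force: [1.1, 0.9, -0.9]
width: 0.1
```

>>> move_arm(
  increments=[-0.16,-0.1,0,0,0,0,-0.32,-0.2,0,0,0,0,-0.48,-0.3,0,0,0,0,-0.64,-0.4,0,0,0,0,-0.64,-0.4,0,0,0,0],
)

```text
clock: 1.35
tool_pos: [535.7, 228.4, 231.3]
tcp_rot: [0.14, 0.99, -0.002, 0.002]
ft_force: [-0.4, -0.3, -0.0]
width: 0.3
```

```bash
python3 - <<'E'
from h import *
o=bot.get_obs();im=bot.capture("wrist");cv2.imwrite("pics/w1.png",im[:,:,::-1])
print(o["clock"],o["tool_pos"],o["tcp_rot"],o["width"],o["ft_force"])
c=wristcam(o);X=c["R"]@np.array([560,205,154])+c["t"];print(X[:2]/X[2]*c["fx"]+[c["cx"],c["cy"]])
E
```

```text
1.35 [535.71949658 228.4457547  231.32167762] [ 0.13995977  0.9901531  -0.00205024  0.00197349] 0.3063485099991522 [-0.36383878 -0.29214349 -0.03154272]
[237.12764929 234.50900851]
```

View pics/w1.png

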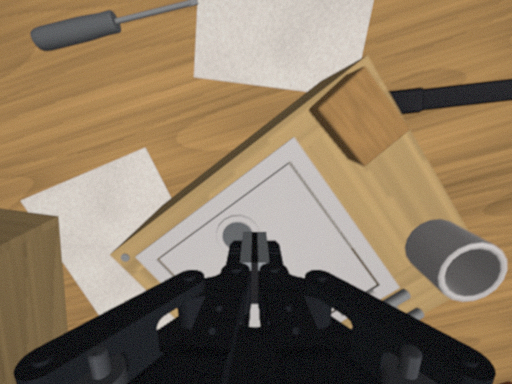

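The wrist view shows the pad at about (237,234), where the (560,205) estimate predicts (237,234.5), so the position is confirmed. I'll centre over it and start down.

>>> move_arm(
  increments=[-0.1,-0.06,0,0,0,0,-0.185,-0.115,0.0,0,0,0,-0.185,-0.115,0.1,0,0,0,-0.185,-0.115,0.2,0,0,0,-0.185,-0.115,0.2,0,0,0],
)

```text
clock: 1.82
tool_pos: [556.8, 205.2, 187.5]
tcp_rot: [0.134, 0.991, -0.002, -0.003]
ft_force: [-1.0, 0.7, -0.5]
width: 0.1
```

>>> move_arm(
  increments=[0,0,0,0,0,0,0,0,0,0,0,0,0,0,0,0,0,0,0,0,0,0,0,0,0,0,0,0,0,0],
)

```text
clock: 2.23
tool_pos: [560.3, 205.6, 192.2]
tcp_rot: [0.134, 0.991, 0.0, 0.001]
ft_force: [0.2, 0.6, -0.9]
width: 0.1
```

```bash
python3 - <<'E'
from h import *
im=bot.capture("scene");o=bot.get_obs();print(o["clock"],o["tool_pos"],o["tcp_rot"],o["ft_force"])
a=im[80:200,220:360,::-1]
cv2.imwrite("pics/s2.png",cv2.resize(a,None,fx=4,fy=4,interpolation=2))
E
```

```text
2.2833 [560.24452689 205.45218875 192.0230161 ] [1.34388192e-01 9.90928588e-01 3.32090353e-04 4.87178511e-04] [ 0.0974009   0.55214138 -0.7613927 ]
```

View pics/s2.png

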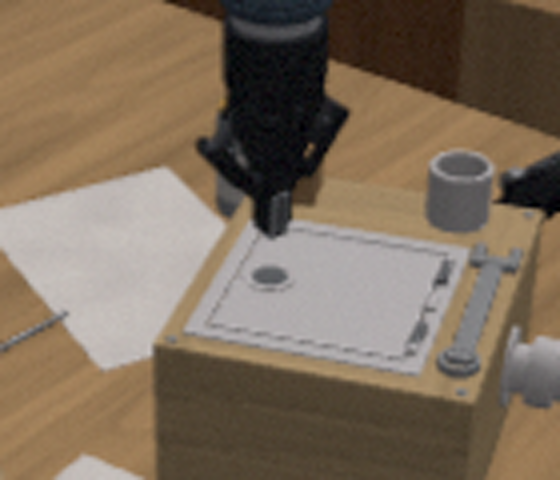

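The tip at (272,235) in the crop is straight above the pad at (270,275). Descending slowly.

>>> move_arm(
  increments=[0,0,0.04,0,0,0,0,0,0.08,0,0,0,0,0,0.11,0,0,0,0,0,0.14,0,0,0,0,0,0.15,0,0,0],
)

```text
clock: 2.7
tool_pos: [559.1, 204.8, 159.7]
tcp_rot: [0.134, 0.991, -0.001, -0.001]
ft_force: [0.2, 0.7, 0.3]
width: -0.2
```

>>> move_arm(
  increments=[0,0,0.01,0,0,0,0,0,0.02,0,0,0,0,0,0.03,0,0,0,0,0,0.04,0,0,0,0,0,0.045,0,0,0],
)

```text
clock: 3.12
tool_pos: [560.1, 205.2, 152.4]
tcp_rot: [0.134, 0.991, 0.0, 0.0]
ft_force: [-0.5, -0.4, 1.4]
width: -0.2
```

```bash
python3 -c "
from cell import bot
o=bot.get_obs();print(o['clock'],o['tool_pos'],o['ft_force'],[k for k in o])"
```

```text
3.1167 [560.14978204 205.22779717 152.36287008] [-0.46400503 -0.4186648   1.39849147] ['clock', 'joint_pos', 'joint_velocities', 'tau', 'tool_pos', 'tcp_rot', 'ft_force', 'wrist_torque', 'width']
```

>>> move_arm(
  increments=[0,0,0.005,0,0,0,0,0,0.01,0,0,0,0,0,0.015,0,0,0,0,0,0.018,0,0,0,0,0,0.018,0,0,0],
)

```text
clock: 3.53
tool_pos: [560.1, 205.2, 148.8]
tcp_rot: [0.134, 0.991, 0.0, 0.0]
ft_force: [0.6, 0.6, 2.2]
width: -0.2
```

>>> move_arm(
  increments=[0,0,0.003,0,0,0,0,0,0.005,0,0,0,0,0,0.007,0,0,0,0,0,0.007,0,0,0,0,0,0.007,0,0,0],
)

```text
clock: 3.95
tool_pos: [560.2, 205.3, 148.5]
tcp_rot: [0.135, 0.991, 0.0, 0.0]
ft_force: [-3.3, -1.2, 11.2]
width: -0.1
```

The firm stop is felt: 11 N at z 148.5, which is 5.5 mm in. I'll release quickly, straight up.

>>> move_arm(
  increments=[0,0,-0.15,0,0,0,0,0,-0.35,0,0,0,0,0,-0.55,0,0,0,0,0,-0.7,0,0,0,0,0,-0.75,0,0,0],
)

```text
clock: 4.37
tool_pos: [562.1, 205.9, 302.6]
tcp_rot: [0.135, 0.991, 0.002, 0.003]
ft_force: [0.8, -0.3, -0.1]
width: -0.2
```

>>> move_arm(
  increments=[0,0,0,0,0,0,0,0,0,0,0,0,0,0,0,0,0,0,0,0,0,0,0,0,0,0,0,0,0,0],
)

```text
clock: 4.78
tool_pos: [559.2, 204.9, 295.5]
tcp_rot: [0.134, 0.991, -0.001, -0.001]
ft_force: [0.2, 0.7, -0.2]
width: -0.1
```

>>> move_arm(
  increments=[0,0,0,0,0,0,0,0,0,0,0,0,0,0,0,0,0,0,0,0,0,0,0,0,0,0,0,0,0,0],
)

```text
clock: 5.2
tool_pos: [560.0, 205.2, 297.3]
tcp_rot: [0.134, 0.991, -0.0, 0.0]
ft_force: [-0.3, 0.8, -0.8]
width: 0.3
```

>>> move_arm(
  increments=[0,0,0,0,0,0,0,0,0,0,0,0,0,0,0,0,0,0,0,0,0,0,0,0,0,0,0,0,0,0],
)

```text
clock: 5.62
tool_pos: [560.0, 205.2, 297.3]
tcp_rot: [0.134, 0.991, 0.0, 0.0]
ft_force: [-0.2, -0.0, 0.7]
width: -0.1
```

```bash
python3 - <<'E'
from h import *
im=bot.capture("scene");o=bot.get_obs();print(o["clock"],o["tool_pos"],o["ft_force"])
a=im[80:320,100:420,::-1]
cv2.imwrite("pics/s3.png",cv2.resize(a,None,fx=2.4,fy=2.4,interpolation=2))
E
```

```text
5.6667 [559.95320517 205.19676795 297.32824014] [ 0.62185425  0.66089582 -0.19719307]
```

View pics/s3.png

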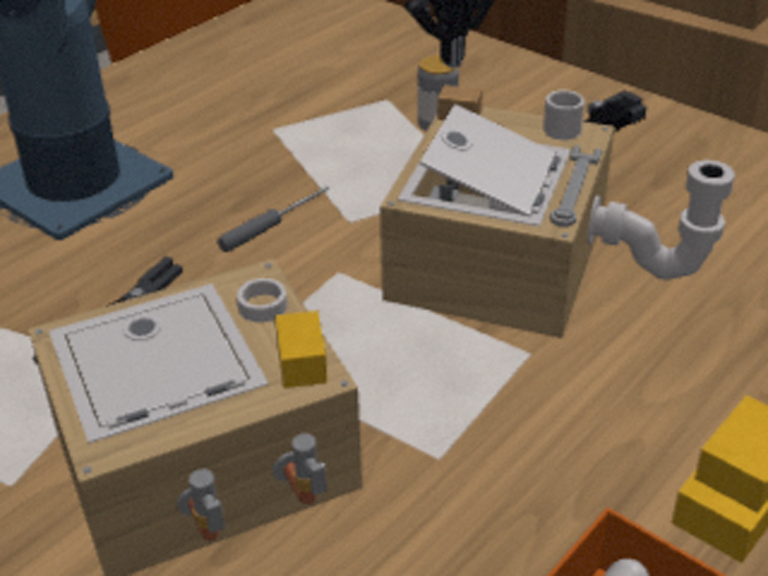

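The waste hatch stands ajar, with its pad at (456,140) in the crop. The supply hatch is flush and the bystanders are in place. I'll watch for about two more seconds.

>>> move_arm(
  increments=[0,0,0,0,0,0,0,0,0,0,0,0,0,0,0,0,0,0,0,0,0,0,0,0,0,0,0,0,0,0],
)

```text
clock: 6.08
tool_pos: [559.9, 205.2, 297.3]
tcp_rot: [0.134, 0.991, -0.0, -0.0]
ft_force: [-0.7, 0.4, 0.0]
width: 0.1
```

>>> move_arm(
  increments=[0,0,0,0,0,0,0,0,0,0,0,0,0,0,0,0,0,0,0,0,0,0,0,0,0,0,0,0,0,0],
)

```text
clock: 6.5
tool_pos: [560.0, 205.2, 297.3]
tcp_rot: [0.134, 0.991, 0.0, 0.0]
ft_force: [-0.3, -0.6, -0.4]
width: -0.1
```

>>> move_arm(
  increments=[0,0,0,0,0,0,0,0,0,0,0,0,0,0,0,0,0,0,0,0,0,0,0,0,0,0,0,0,0,0],
)

```text
clock: 6.92
tool_pos: [560.0, 205.2, 297.3]
tcp_rot: [0.134, 0.991, 0.0, 0.0]
ft_force: [0.4, 0.5, -0.0]
width: 0.1
```

>>> move_arm(
  increments=[0,0,0,0,0,0,0,0,0,0,0,0,0,0,0,0,0,0,0,0,0,0,0,0,0,0,0,0,0,0],
)

```text
clock: 7.33
tool_pos: [559.9, 205.2, 297.3]
tcp_rot: [0.134, 0.991, -0.0, 0.0]
ft_force: [-0.6, -0.1, -0.6]
width: 0.1
```

>>> move_arm(
  increments=[0,0,0,0,0,0,0,0,0,0,0,0,0,0,0,0,0,0,0,0,0,0,0,0,0,0,0,0,0,0],
)

```text
clock: 7.75
tool_pos: [559.9, 205.2, 297.3]
tcp_rot: [0.134, 0.991, -0.0, 0.0]
ft_force: [0.1, -0.4, 0.3]
width: -0.1
```

```bash
python3 - <<'E'
from h import *
im=bot.capture("scene");o=bot.get_obs();print(o["clock"],o["tool_pos"],o["ft_force"])
b=cv2.resize(im[80:320,100:420,::-1],None,fx=2.4,fy=2.4,interpolation=2)
d=cv2.absdiff(b,cv2.imread("pics/s3.png")).max(2);print("change since last, max/mean",d.max(),d.mean())
c=bot.camera_info("scene");i=cv2.imread("pics/scene0.png");j=im[:,:,::-1]
p,s=pad(im,290,138,8);print("pad px",p,s)
# pad on its vertical arc: predicted pixel for angles
h=np.array([560+125*np.cos(.36),205+125*np.sin(.36),150])
for a in (.25,.35,.45):
    r=125*np.cos(a)-4*np.sin(a)*-1; X=h+[-r*np.cos(.36),-r*np.sin(.36),125*np.sin(a)+4*np.cos(a)]
    Y=c["R"]@X+c["t"];print(a,(Y[:2]/Y[2]*c["fx"]+[c["cx"],c["cy"]]).round(1))
E
```

```text
7.8 [559.9658483  205.20476513 297.31785188] [-0.21732849 -0.26330384 -0.45992926]
change since last, max/mean 21 2.4381555627893516
pad px [290.02173913 138.02173913] [ 4  5  9  8 46]
0.25 [287.5 140. ]
0.35 [288.6 136.8]
0.45 [290.1 133.8]
```

```bash
python3 -c "
from cell import bot
print(bot.hand_in())"
```

```text
the job is handed in; nothing more can be done
None
```

The waste hatch is open: it sprang ajar after one press and was still up when I handed the job in. The hand-in gave no verdict.

- **Press:** I found the pad at about (560, 205) mm, with the top and scene cameras agreeing within 3 mm and the wrist camera confirming it. With the fingers shut, I pressed it straight down to the firm stop, 5.5 mm in, at about 11 N. I then withdrew 150 mm straight up.
- **Hatch angle:** The pad's height in the scene image puts the hatch at about 0.3 rad, a rough estimate. That is a little under the nominal 0.35 but inside the 0.25–0.45 band. I have no direct reading of the joint.
- **Staying up:** The two scene images taken 2.1 s apart differed only by noise, and the wrist force was about zero over that time.
- **Other things:** By eye in the last image I viewed, the supply hatch was shut and nothing on the boxings had moved. I did not measure their positions. No check failed.

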